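Seat the slicer's blade cassette and tighten its wing screw

ROBOT

A 6-joint arm with a two-finger parallel gripper is mounted at the origin on the work surface. World frame = base frame: x ahead of the robot, y to its left, z up, the work surface at z = 0. Lengths are in m, angles in rad, forces in N, time in s.
With the tool pointing down it reaches from about 0.35 to 0.775 m from the base axis. Payload 7.3 kg.
Tool frame: the origin (TCP) lies at the very end of the fingers, on their centre line; the grasp point (between the pads) lies 19 mm behind it (pinch_z is the distance from the TCP to the grasp point, in m); z points along the fingers, y is the line along which they close (so a half turn about z gives the same grasp; the last joint's range is limited). The gripper opens to 92 mm and grips with 3 to 60 N. Pads are 19 mm wide; open, the fingers measure 130 mm over their backs; the gripper's body (75 mm by 190 mm) begins 47 mm behind the grasp point.
Start: joints at [1.146, 0.342, 1.524, -0, 1.275, -0.146], TCP at [0.144, 0.505, 0.227] pointing down, gripper open.
Joint ranges: [-2.53, 2.53], [-0.77, 2.02], [0.04, 2.7], [-1, 4.14], [0.28, 2.66], [-3.11, 3.11]. Speed limits (rad/s): [2.57, 2.57, 3.14, 3.14, 3.14, 3.14].

INTERFACE

Orientations are given as [roll, pitch, yaw] about the fixed x, y, z axes, in that order (R = Rz(yaw) Ry(pitch) Rx(roll)).
In Python, from cell import * gives the robot as it stands.
- The arm moves only by the tool arm_command, never from a script. Its arguments are lists of equal length, an entry for each row: "fingers": the gripper command: -1 is fully open, 1 is shut, values between are in proportion; "travel": the shift along the tool's x, y, z in m, a list of three; "dr": the turn, a rotation vector about the tool's x, y, z in degrees, a list of three. In form: {"fingers": [fingers, ...], "travel": [[x, y, z], ...], "dr": [[wx, wy, wz], ...]}. A call has 1 to 8 rows; each row is the pose to reach, as a shift and turn from the pose commanded when the call began, along the tool's axes at that moment; what a row does not reach only later rows make up. A row lasts 1/12 s, in which the tool goes at most 41.7 mm and 7.16 degrees, less where a joint would pass 70% of its speed; a pose out of reach is approached as far as the arm can. A call with a gripper value outside its range is refused whole. The fingers move at their own pace and stop on an object; "squeeze" is the grip in N (left out, the last holds). Time passes only in rows, so rows that repeat a pose let the fingers close. It gives the time, the measured TCP pose, the force, the opening and the grip force at its end, in the units of the state.
- observe(): the state, without advancing time (a new reading comes with each control period).
- read_camera(name): name is "scene" or "top"; returns a dict with "color" (420x560x3 uint8, blue, green, red), "z_map" (420x560 float32, m along the optical axis (not along the pixel's ray), 0 where there is no reading), "fx", "fy", "cx", "cy" (pixels), "R" (3x3) and "t" (3): a world point X has camera coordinates R X + t. Camera axes: x right, y down, z forward; pixel columns grow to the right and rows downward; lengths in m; the calibration is good to about 2 mm. A picture is of the moment at which its call begins.
- hand_in(): hands the job in; it is judged then, once.
The state is a dict: "time": time; "qpos": joint angles; "qvel": joint speeds; "joint_efforts": joint torques, N m; "tool_pos": TCP position; "tool_rot": TCP orientation; "contact_force": force on the tool from outside, world axes, zero at the start; "torque": the same for the moment, N m; "opening": finger opening in m; "grip_force": force on a finger pad.
Only numpy, scipy, OpenCV 4.12 (cv2) and the standard library are available. Lean on these libraries where they do the work, as an engineer would, in place of code of your own. Each camera call takes 0.05 s, during which the arm holds its last target. There are 200 camera calls.

TASK

Push the blade cassette of the vegetable slicer fully home into its housing by its upright black tab, and only then turn the loose wing screw on top of the housing clockwise until it is tight, by repeated strokes of a fingertip against its wings. Do not pinch the tab or the wings, leave everything else on the counter where it is, and finish clear of it all.

Things in the scene. Friction and masses are not known exactly. Their poses are not given: they have to be found in the camera images.
- slicer: vegetable slicer fixed on the counter: an aluminium base plate 270 x 160 x 12 mm carrying a steel housing 120 (x) x 140 (y) mm whose flat top is 60 mm above the counter. Origin: on the counter straight under the wing screw's axis, the centre of the housing. Its x axis points the way the cassette is pushed in (away from the robot, within 0.4 rad), z up. The housing's near face is at x = -60 mm; the base plate reaches from x = -180 to +90 mm
- cassette (a joint): how far the blade cassette has slid into the housing along the slicer's x, in m: 0 = 60 mm short of home, 0.060 = home (hard stop; the black tab then touches the housing's near face). Starts between 0 and 0.025. Slides stiffly, takes about 3 N plus 8 N per m/s, stays where it is left
- tab (a point): middle of the near face of the cassette's black upright push tab, a plate 60 mm wide (y), 8 mm thick (x), standing from 23 to 58 mm above the counter (this point: 40 mm above it). Push it here along the slicer's x; in front of it the base plate's top is at 12 mm. Low guide rails (top at 26 mm) run 54 mm to either side
- wing (a joint): angle of the steel wing screw on top of the housing, rad, growing clockwise as seen from above (tightening). 2 pi = 6.28 is tight (hard stop). Starts between 1.2 and 2.9, so 3.4 to 5.1 rad are still to turn. The two wings point along the slicer's x axis at 0, at pi and at 2 pi: while tightening they come in line with it once on the way, and the second time the screw is tight. Loose: turns with about 0.03 N m and stays where it is left; it does not rise or sink
- wing_axis (a point): point on the vertical axis of the wing screw, 87 mm above the counter. Round hub 18 mm across, up to 89 mm above the counter, in a low washer 34 mm across
- wing_tip (a point): middle of the outer end of one wing, 35 mm from the axis, 87 mm above the counter. Two equal flat upright wings stand opposite each other, each from 8 to 35 mm from the axis, 6 mm thick, from 72 to 102 mm above the counter (12 to 42 mm above the housing top). Other small things on the housing top are under 4 mm high
- bowl: steel bowl, rim 100 mm across, 50 mm high, beside the slicer's left (+y) side. Bystander. Origin: centre of its underside
- spoon: steel spoon lying beside the slicer's right (-y) side, handle towards its near end. Bystander. Origin: on its lengthwise axis, at its underside
- jar: glass jar, 60 mm across, 75 mm high, beside the slicer's right (-y) side. Bystander. Origin: centre of its underside
- spatula: spatula lying on the green cutting board. Bystander. Origin: on its lengthwise axis, at its underside
- onion: onion, 76 mm across, 66 mm high, on the green cutting board. Bystander. Origin: centre of its underside
- pan: open steel pan 170 x 150 x 65 mm, on the counter to the right. Bystander. Origin: centre of its underside
- ramekin: white cup, 72 mm across, 42 mm high, on the counter to the right. Bystander. Origin: centre of its underside

How it is judged:
On the way, in this order (a step that is already met when the one before it is completed fails the run):
1. the cassette is pushed fully home (value of joint cassette above 0.057 m), for 0.2 s.
2. the wing screw is turned tight (value of joint wing above 6.16 rad and value of joint cassette above 0.057 m), for 0.2 s.
At the end, for the whole second after the job is handed in: the cassette is within 3 mm of home (joint cassette above 0.057), the wing screw within 0.12 rad of its stop (joint wing above 6.16), both at rest, and every bystander within 30 mm of where it stood (all of step 2 and velocity of joint wing between -0.1 and 0.1 rad/s and velocity of joint cassette between -0.01 and 0.01 m/s and distance of each of bowl, spoon, jar, spatula, onion, pan, ramekin from where it was at the start of the episode below 0.03 m); the robot touches nothing.
It fails at once if the wing screw is turned (its tip shifted over 20 mm) before the cassette is home (value of joint cassette below 0.055 m and distance of wing_tip from where it was at the start of the episode above 0.02 m).
It fails at once if the wings are pinched: over 3 N on both of their flat sides at once ((contact force between the fingers and wing_c3 above 3 N or contact force between the fingers and wing_c4 above 3 N) and (contact force between the fingers and wing_c5 above 3 N or contact force between the fingers and wing_c6 above 3 N)).
It fails at once if the tab is pinched: over 3 N on both of its faces at once (contact force between the fingers and cassette_c4 above 3 N and contact force between the fingers and cassette_c5 above 3 N).
It fails at once if a bystander is moved or lifted by over 30 mm (distance of any of bowl, spoon, jar, spatula, onion, pan, ramekin from where it was at the start of the episode above 0.03 m).
It also fails if it takes over 54 s, if anything falls off the work surface, if the arm or the gripper's body presses on something with over 40 N, if the wrist force passes 120 N, or if a joint passes its speed limit or range.

## Working session

There is one attempt and no reset: what is moved stays moved. The work goes in short steps, Python scripts to look and compute and a tool call to move; the robot and the scene stay as the last step left them, time stands still between calls to the robot, and variables do not carry over. Pictures are saved under pics/ and viewed, at most 10 in all, crops included, and the job is handed in when it is done.

Besides the shell and the picture viewer there is one more tool, called after "Call:" in YAML: its name, and indented under it one key for each argument. arm_command: Moves the arm, as the interface text tells. Its arguments: {"type":"object","properties":{"fingers":{"type":"array","items":{"type":"number"}},"travel":{"type":"array","items":{"type":"array","items":{"type":"number"}}},"dr":{"type":"array","items":{"type":"array","items":{"type":"number"}}},"squeeze":{"type":"number"}},"required":["fingers","travel","dr"]}

```bash
mkdir -p pics; ls; python3 - <<'E'
from cell import *
import cv2,numpy as np
s=observe();print({k:np.round(v,3) for k,v in s.items()})
for n in("scene","top"):
    c=read_camera(n);cv2.imwrite(f"pics/{n}0.png",c["color"]);np.savez(f"{n}0.npz",**c);print(n,c["fx"],c["cx"],c["cy"],np.round(c["R"],3).tolist(),c["t"])
E
```

```text
pics
{'time': np.float64(0.0), 'qpos': array([ 1.146,  0.343,  1.525,  0.   ,  1.275, -0.146]), 'qvel': array([-0.002, -0.001,  0.001,  0.   , -0.   ,  0.001]), 'joint_efforts': array([ -0.   , -43.124, -24.422,   0.072,   0.056,  -0.   ]), 'tool_pos': array([0.144, 0.504, 0.226]), 'tool_rot': array([-3.14 , -0.   ,  2.863]), 'contact_force': array([-0.432, -0.702,  0.988]), 'torque': array([-0.001, -0.045,  0.001]), 'grip_force': np.float64(0.0), 'opening': np.float64(0.092)}
scene 380.99961172532414 283.6785774236439 209.22461031988425 [[-0.122, 0.992, -0.001], [0.767, 0.094, -0.634], [-0.629, -0.078, -0.773]] [ 0.03422402 -0.39873484  1.71135066]
top 436.4466113505574 275.6869126691959 205.94566830390292 [[-0.025, -1.0, 0.002], [-0.999, 0.025, -0.042], [0.042, -0.003, -0.999]] [0.03536007 0.58537661 1.56462632]
```

View pics/scene0.png

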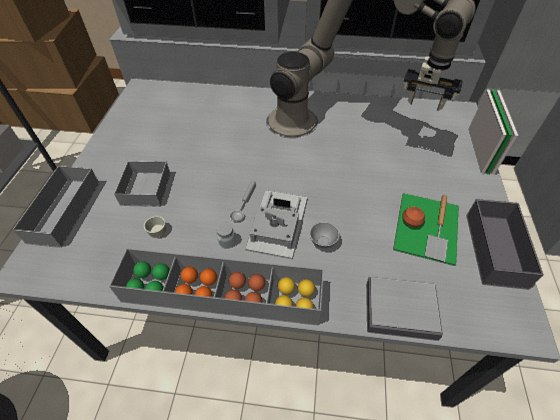

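View pics/top0.png

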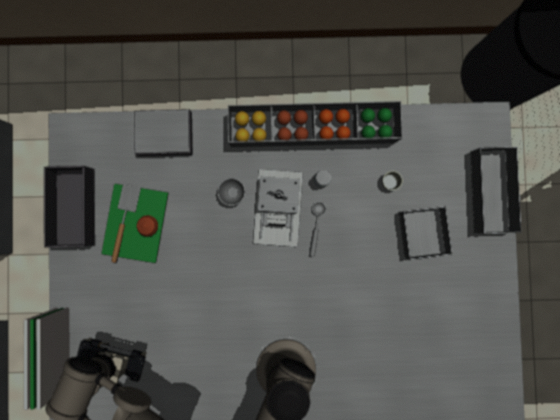

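The slicer is in the top view around (278,207), with the bowl at (230,192), the jar at (323,178) and the spoon at (315,230). I'll enlarge the slicer in both views.

```bash
python3 - <<'E'
import cv2,numpy as np
a=cv2.imread("pics/top0.png")[160:255,240:340];b=cv2.imread("pics/scene0.png")[180:260,230:330]
a=cv2.resize(a,None,fx=6,fy=6,interpolation=cv2.INTER_CUBIC);cv2.imwrite("pics/topc.png",a)
b=cv2.resize(b,None,fx=7,fy=7,interpolation=cv2.INTER_CUBIC);cv2.imwrite("pics/scenec.png",b)
E
```

```text
(no output)
```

View pics/topc.png

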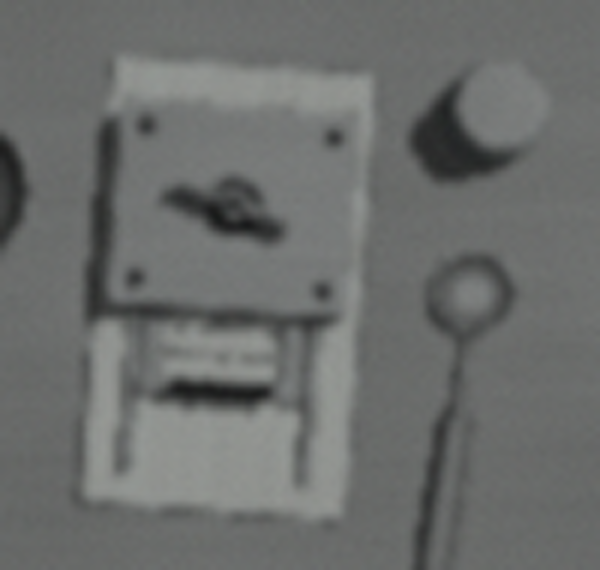

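View pics/scenec.png

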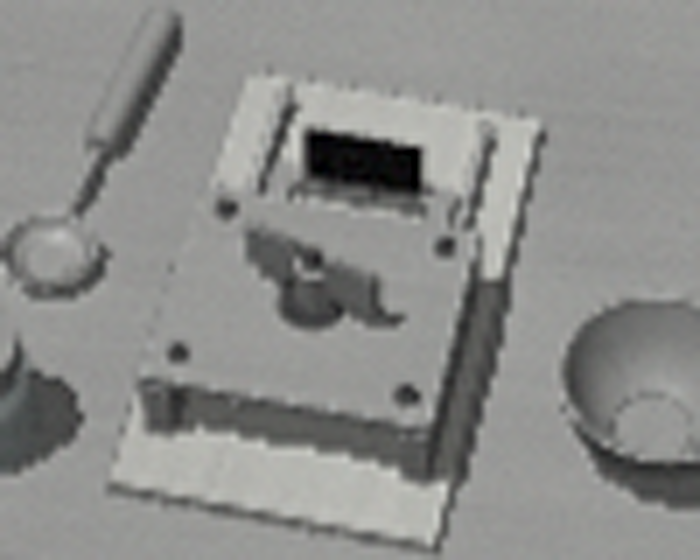

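```bash
cat > h.py <<'E'
import numpy as np
def ray(c,u,v,z):
    d=c["R"].T@np.array([(u-c["cx"])/c["fx"],(v-c["cy"])/c["fy"],1]);o=-c["R"].T@c["t"]
    return o+d*(z-o[2])/d[2]
def crop(c,p,s,u0,v0,z): return ray(c,(p[0]+.5)/s-.5+u0,(p[1]+.5)/s-.5+v0,z)
E
python3 - <<'E'
from h import *
T=np.load("top0.npz");S=np.load("scene0.npz")
t=lambda p,z:crop(T,p,6,240,160,z)[:2]; s=lambda p,z:crop(S,p,7,230,180,z)[:2]
pr=lambda n,x:print(n,np.round(x,4).tolist())
P=[t(p,.012) for p in[(117,58),(372,75),(342,518),(83,498)]]
pr("plate",P)
ps=[t(p,.062) for p in[(147,124),(334,138),(134,278),(322,291)]];pr("scr",ps);pr("mean",np.mean(ps,0))
ss=[s(p,.062) for p in[(406,395),(178,352),(445,246),(227,208)]];pr("scrS",ss);pr("mean",np.mean(ss,0))
for q in(ps,ss):
    d=q[0]-q[2]+q[1]-q[3];e=q[0]-q[1]+q[2]-q[3];pr("yaw",[np.arctan2(d[1],d[0]),np.arctan2(-e[0],e[1])])
    pr("span",[np.linalg.norm(d)/2,np.linalg.norm(e)/2])
d=P[0]-P[3]+P[1]-P[2];pr("plate yaw",np.arctan2(d[1],d[0]));pr("axis from plate",np.mean(P,0)+.045*d/np.linalg.norm(d))
pr("wingT",[t((165,195),.1),t((283,236),.1)])
pr("wingS",[s((247,232),.102),s((380,275),.102)])
pr("tabT top edge",[t((175,380),.058),t((270,385),.058)]);pr("tabT low",[t((165,400),.045),t((268,402),.045)])
pr("tabS",[s((305,130),.058),s((425,150),.058)])
pr("bowl",ray(T,230,190,.05));pr("jar",ray(T,323.5,177.5,.075));pr("spoon",[ray(T,318,208.5,.01),ray(T,313,253,.01)])
E
```

```text
plate [[0.7208, 0.0775], [0.7066, -0.0763], [0.4402, -0.0509], [0.4561, 0.1041]]
scr [[0.6752, 0.0592], [0.6643, -0.0499], [0.5853, 0.0689], [0.575, -0.0405]]
mean [0.6249, 0.0095]
scrS [[0.6761, 0.0616], [0.6647, -0.0472], [0.5863, 0.0701], [0.5757, -0.0382]]
mean [0.6257, 0.0116]
yaw [-0.1065, -0.0971]
span [0.0901, 0.1098]
yaw [-0.0975, -0.1012]
span [0.0898, 0.1091]
plate yaw -0.0977
axis from plate [0.6257, 0.0092]
wingT [[0.6305, 0.0491], [0.6055, -0.0175]]
wingS [[0.6211, -0.0197], [0.6387, 0.0449]]
tabT top edge [[0.5253, 0.0466], [0.521, -0.0088]]
tabT low [[0.5137, 0.0529], [0.511, -0.0077]]
tabS [[0.5176, -0.008], [0.5234, 0.0534]]
bowl [0.6449, 0.1806, 0.05]
jar [0.6783, -0.148, 0.075]
spoon [[0.5731, -0.1322, 0.01], [0.4132, -0.1095, 0.01]]
```

```bash
cat >> h.py <<'E'
A=np.array([.6255,.0102]);YAW=-.1
def w(x,y): c,s=np.cos(YAW),np.sin(YAW);return A+[c*x-s*y,s*x+c*y]
def go(xy,z,yaw):
    from cell import observe
    from scipy.spatial.transform import Rotation as Ro
    o=observe();R=Ro.from_euler("xyz",o["tool_rot"]);d=R.inv().apply(np.r_[xy,z]-o["tool_pos"])
    r=(R.inv()*Ro.from_euler("xyz",[np.pi,0,yaw])).as_rotvec(degrees=True)
    print("travel mm",np.round(d*1000,1),"dr",np.round(r,1),"t",o["time"],"F",np.round(o["contact_force"],1),"pos",np.round(o["tool_pos"],4),"rot",np.round(o["tool_rot"],3))
E
python3 -c "
from h import *
go(w(-.14,0),.2,YAW+np.pi)"
```

```text
travel mm [-460.9 -367.6   26.5] dr [ -0.1  -0.  -10.2] t 0.1 F [ 0.7 -0.  -0.9] pos [0.1443 0.5044 0.2261] rot [-3.14  -0.     2.863]
```

Call:
arm_command:
  fingers: [1,1,1,1,1,1,1,1]
  travel:
    - [-0.029,-0.023,0]
    - [-0.058,-0.046,0]
    - [-0.087,-0.069,0]
    - [-0.116,-0.092,0]
    - [-0.145,-0.115,0]
    - [-0.174,-0.138,0]
    - [-0.203,-0.161,0]
    - [-0.232,-0.184,0]
  dr:
    - [0,0,0]
    - [0,0,0]
    - [0,0,0]
    - [0,0,0]
    - [0,0,0]
    - [0,0,0]
    - [0,0,0]
    - [0,0,0]

```text
time: 0.77
tool_pos: [0.3173, 0.2624, 0.2266]
tool_rot: [-3.142, -0.0, 2.863]
contact_force: [0.5, 0.2, -0.8]
opening: 0.0429
grip_force: 0.0
```

Call:
arm_command:
  fingers: [1,1,1,1,1,1,1,1]
  travel:
    - [-0.03,-0.024,0]
    - [-0.06,-0.048,0]
    - [-0.09,-0.072,0]
    - [-0.12,-0.096,0]
    - [-0.15,-0.12,0]
    - [-0.18,-0.144,0]
    - [-0.21,-0.168,0]
    - [-0.229,-0.184,0.026]
  dr:
    - [0,0,-2]
    - [0,0,-4]
    - [0,0,-6]
    - [0,0,-8]
    - [0,0,-10]
    - [0,0,-10.2]
    - [0,0,-10.2]
    - [0,0,-10.2]

```text
time: 1.43
tool_pos: [0.4907, 0.0208, 0.204]
tool_rot: [-3.141, 0.01, 3.039]
contact_force: [1.8, 0.4, 0.1]
opening: 0.0006
grip_force: 0.0
```

```bash
python3 -c "
from h import *
go(w(-.14,0),.038,YAW+np.pi)"
```

```text
travel mm [  6.4   3.  166. ] dr [-0.   0.5 -0.1] t 1.4333 F [1.8 0.4 0.1] pos [0.4907 0.0208 0.204 ] rot [-3.141  0.01   3.039]
```

Call:
arm_command:
  fingers: [1,1,1,1,1,1,1]
  travel:
    - [0.002,0,0.03]
    - [0.002,0,0.065]
    - [0.002,0,0.1]
    - [0.002,0,0.13]
    - [0.002,0,0.155]
    - [0.002,0,0.163]
    - [0.002,0,0.163]
  dr:
    - [0,0,0]
    - [0,0,0]
    - [0,0,0]
    - [0,0,0]
    - [0,0,0]
    - [0,0,0]
    - [0,0,0]

```text
time: 2.02
tool_pos: [0.4829, 0.0244, 0.0359]
tool_rot: [3.141, -0.005, 3.041]
contact_force: [-0.3, 0.1, 0.2]
opening: 0.0004
grip_force: 0.0
```

```bash
python3 -c "
from h import *
go(w(-.0775,0),.038,YAW+np.pi)"
```

```text
travel mm [-65.8   0.1  -2.5] dr [ 0.  -0.3 -0. ] t 2.0167 F [-0.3  0.1  0.2] pos [0.4829 0.0244 0.0359] rot [ 3.141 -0.005  3.041]
```

Call:
arm_command:
  fingers: [1,1,1,1,1,1,1,1]
  travel:
    - [-0.01,0,-0.003]
    - [-0.02,0,-0.003]
    - [-0.028,0,-0.003]
    - [-0.036,0,-0.003]
    - [-0.044,0,-0.003]
    - [-0.052,0,-0.003]
    - [-0.059,0,-0.003]
    - [-0.062,0,-0.003]
  dr:
    - [0,0,0]
    - [0,0,0]
    - [0,0,0]
    - [0,0,0]
    - [0,0,0]
    - [0,0,0]
    - [0,0,0]
    - [0,0,0]

```text
time: 2.68
tool_pos: [0.5455, 0.0182, 0.0407]
tool_rot: [3.141, -0.003, 3.041]
contact_force: [-14.0, 0.9, 9.8]
opening: 0.0007
grip_force: 7.1
```

Call:
arm_command:
  fingers: [1,1,1,1]
  travel:
    - [-0.002,0,0]
    - [-0.004,0,0]
    - [-0.004,0,0]
    - [-0.004,0,0]
  dr:
    - [0,0,0]
    - [0,0,0]
    - [0,0,0]
    - [0,0,0]

```text
time: 3.02
tool_pos: [0.5454, 0.0182, 0.04]
tool_rot: [-3.142, -0.011, 3.041]
contact_force: [-17.4, 1.4, 10.9]
opening: 0.0004
grip_force: 8.6
```

```bash
python3 -c "
from h import *
go(w(-.0775,0),.038,YAW+np.pi)"
```

```text
travel mm [-3.  0.  2.] dr [-0.  -0.6 -0. ] t 3.0167 F [-17.4   1.4  10.9] pos [0.5454 0.0182 0.04  ] rot [-3.142 -0.011  3.041]
```

```bash
python3 - <<'E'
from cell import *
import cv2,numpy as np
c=read_camera("scene");np.savez("s1.npz",**c)
cv2.imwrite("pics/s1.png",cv2.resize(c["color"][160:260,230:330],None,fx=6,fy=6,interpolation=cv2.INTER_CUBIC))
E
```

```text
(no output)
```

View pics/s1.png

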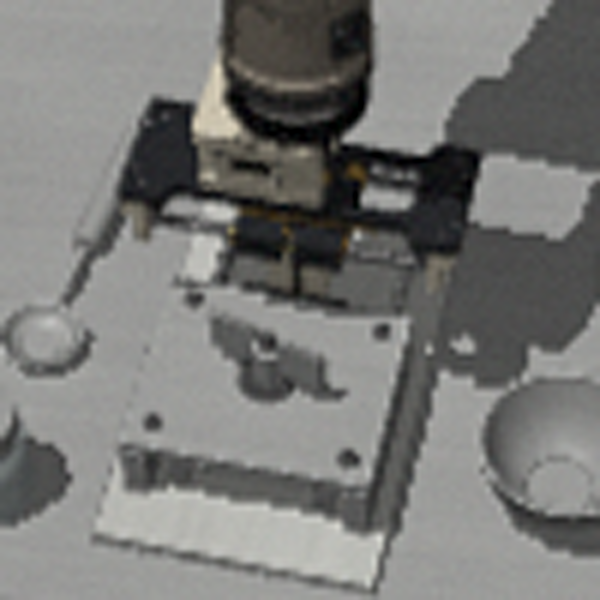

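The fingers are against the tab at the near housing edge, around (290,270). The wing looks unmoved. I'll press a little more to confirm the hard stop, then retreat and look.

Call:
arm_command:
  fingers: [1,1,1,1,1]
  travel:
    - [-0.001,0,-0.001]
    - [-0.002,0,-0.002]
    - [-0.003,0,-0.002]
    - [-0.003,0,-0.002]
    - [-0.003,0,-0.002]
  dr:
    - [0,0,0]
    - [0,0,0]
    - [0,0,0]
    - [0,0,0]
    - [0,0,0]

```text
time: 3.48
tool_pos: [0.5454, 0.0182, 0.0402]
tool_rot: [-3.141, -0.018, 3.041]
contact_force: [-21.5, 1.4, 4.2]
opening: 0.0005
grip_force: 10.6
```

Call:
arm_command:
  fingers: [1,1,1,1,1,1,1,1]
  travel:
    - [0.006,0,0]
    - [0.016,0,0]
    - [0.03,0,0]
    - [0.03,0,-0.03]
    - [0.03,0,-0.065]
    - [0.05,0,-0.1]
    - [0.09,0,-0.1]
    - [0.13,0,-0.1]
  dr:
    - [0,0,0]
    - [0,0,0]
    - [0,0,0]
    - [0,0,0]
    - [0,0,0]
    - [0,0,0]
    - [0,0,0]
    - [0,0,0]

```text
time: 4.15
tool_pos: [0.4258, 0.03, 0.1448]
tool_rot: [-3.142, 0.008, 3.04]
contact_force: [-0.7, 1.1, -0.0]
opening: 0.0006
grip_force: 0.0
```

```bash
python3 - <<'E'
from cell import *
import cv2,numpy as np
c=read_camera("scene");np.savez("s2.npz",**c);d=read_camera("top");np.savez("t2.npz",**d)
r=lambda x,f:cv2.resize(x,None,fx=f,fy=f,interpolation=cv2.INTER_CUBIC)
cv2.imwrite("pics/s2.png",np.hstack([r(c["color"][180:260,235:315],5),r(d["color"][165:245,240:320],5)]))
E
```

```text
(no output)
```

View pics/s2.png

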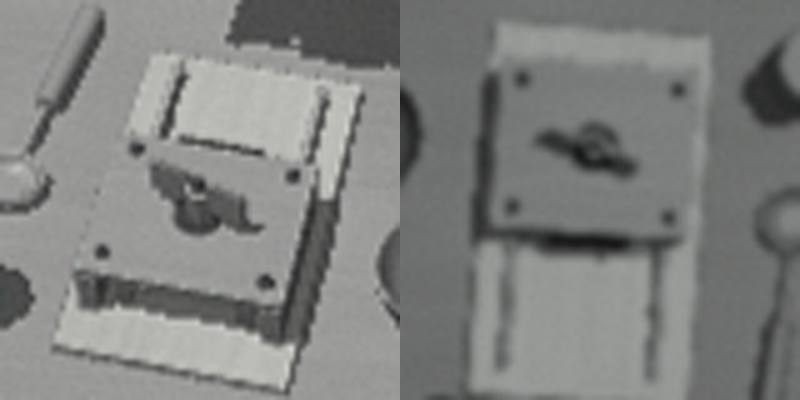

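Left, the tab has gone under the housing's near edge at (220,145). Right, it is a thin dark strip against the housing at (585,242), so the cassette is home. The wing hasn't turned. Next I'll move behind the wing.

```bash
cat >> h.py <<'E'
def orb(yaw,s,t): return A+s*np.array([np.cos(yaw),np.sin(yaw)])-t*np.array([np.sin(yaw),-np.cos(yaw)])
E
python3 -c "
from h import *
print(orb(4.4,.027,.036))
go(orb(4.4,.027,.036),.145,4.4)"
```

```text
[ 0.65145969 -0.02655724]
travel mm [-238.7  -34.2   -4.3] dr [  0.2  -0.3 -77.8] t 4.25 F [ 1.7  0.4 -0.2] pos [0.4174 0.0314 0.142 ] rot [ 3.141 -0.006  3.041]
```

Call:
arm_command:
  fingers: [1,1,1,1,1,1,1,1]
  travel:
    - [-0.02,-0.003,-0.004]
    - [-0.045,-0.006,-0.004]
    - [-0.07,-0.01,-0.004]
    - [-0.095,-0.014,-0.004]
    - [-0.12,-0.017,-0.004]
    - [-0.145,-0.02,-0.004]
    - [-0.17,-0.024,-0.004]
    - [-0.195,-0.028,-0.004]
  dr:
    - [0,0,-7]
    - [0,0,-14]
    - [0,0,-21]
    - [0,0,-28]
    - [0,0,-35]
    - [0,0,-42]
    - [0,0,-49]
    - [0,0,-56]

```text
time: 4.92
tool_pos: [0.6174, -0.0176, 0.1467]
tool_rot: [-3.14, 0.001, -2.259]
contact_force: [0.7, -0.9, 0.1]
opening: 0.0004
grip_force: 0.0
```

```bash
python3 -c "
from h import *
go(orb(4.4,.027,.036),.145,4.4)"
```

```text
travel mm [-14.8 -32.    1.8] dr [ -0.1   0.  -21.5] t 4.9167 F [ 0.7 -0.9  0.1] pos [ 0.6174 -0.0176  0.1467] rot [-3.140e+00  1.000e-03 -2.259e+00]
```

Call:
arm_command:
  fingers: [1,1,1,1,1]
  travel:
    - [-0.006,-0.012,0]
    - [-0.012,-0.026,0]
    - [-0.015,-0.032,0]
    - [-0.015,-0.032,0]
    - [-0.015,-0.032,0]
  dr:
    - [0,0,-7]
    - [0,0,-14]
    - [0,0,-21]
    - [0,0,-21]
    - [0,0,-21]

```text
time: 5.33
tool_pos: [0.6497, -0.0262, 0.1462]
tool_rot: [-3.141, 0.0, -1.902]
contact_force: [-0.9, -0.4, -0.4]
opening: 0.0008
grip_force: 0.0
```

```bash
python3 -c "
from h import *
go(orb(4.4,.027,.036),.078,4.4)
from cell import observe;print(observe()['qpos'])"
```

```text
travel mm [-0.2 -1.7 68.2] dr [-0.   0.  -1.1] t 5.3333 F [-0.9 -0.4 -0.4] pos [ 0.6497 -0.0262  0.1462] rot [-3.141  0.    -1.902]
[-1.58106525e-01  6.36529195e-01  1.26036627e+00  8.33410957e-05
  1.24425475e+00 -2.96813675e+00]
```

Call:
arm_command:
  fingers: [1,1,1,1,1]
  travel:
    - [0,-0.002,0.02]
    - [0,-0.002,0.04]
    - [0,-0.002,0.06]
    - [0,-0.002,0.068]
    - [0,-0.002,0.068]
  dr:
    - [0,0,0]
    - [0,0,0]
    - [0,0,0]
    - [0,0,0]
    - [0,0,0]

```text
time: 5.75
tool_pos: [0.6495, -0.0263, 0.0767]
tool_rot: [3.138, -0.001, -1.901]
contact_force: [-0.5, -0.1, 0.5]
opening: 0.0008
grip_force: 0.0
```

```bash
python3 -c "
from h import *
go(orb(4.4,.027,.026),.078,4.4)
p=np.array([.027,-.024])
for k in range(1,9):
    a=np.radians(7*k);R=np.array([[np.cos(a),-np.sin(a)],[np.sin(a),np.cos(a)]]);print(7*k,np.round((R@p-p)*1000,1))
"
```

```text
travel mm [-0.2  8.  -1.3] dr [ 0.2 -0.  -1. ] t 5.75 F [-0.5 -0.1  0.5] pos [ 0.6495 -0.0263  0.0767] rot [ 3.138e+00 -1.000e-03 -1.901e+00]
7 [2.7 3.5]
14 [5.  7.2]
21 [ 6.8 11.3]
28 [ 8.1 15.5]
35 [ 8.9 19.8]
42 [ 9.1 24.2]
49 [ 8.8 28.6]
56 [ 8. 33.]
```

Call:
arm_command:
  fingers: [1,1,1,1,1,1]
  travel:
    - [0,0.005,-0.001]
    - [0,0.01,-0.001]
    - [0.0015,0.012,-0.001]
    - [0.0027,0.0135,-0.001]
    - [0.005,0.017,-0.001]
    - [0.005,0.017,-0.001]
  dr:
    - [0,0,0]
    - [0,0,0]
    - [0,0,3.5]
    - [0,0,7]
    - [0,0,14]
    - [0,0,14]

```text
time: 6.25
tool_pos: [0.6331, -0.0259, 0.0814]
tool_rot: [-3.14, 0.001, -2.148]
contact_force: [1.3, 0.2, 0.6]
opening: 0.0005
grip_force: 0.0
```

```bash
python3 -c "
from h import *
go(orb(4.4-.25,.027,.024),.078,4.4-.25)
from cell import *
import cv2
c=read_camera('scene')
cv2.imwrite('pics/s3.png',cv2.resize(c['color'][170:250,235:315],None,fx=6,fy=6,interpolation=cv2.INTER_CUBIC))
"
```

```text
travel mm [0.6 1.7 3.4] dr [-0.1  0.  -0.8] t 6.25 F [1.3 0.2 0.6] pos [ 0.6331 -0.0259  0.0814] rot [-3.140e+00  1.000e-03 -2.148e+00]
```

View pics/s3.png

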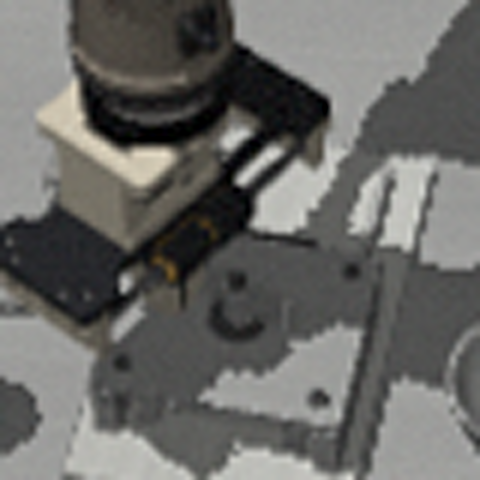

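The hub is at (237,300), with the gripper over the near wing. The contact force is small and steady, so I'll go on with the clockwise stroke.

Call:
arm_command:
  fingers: [1,1,1,1,1,1,1,1]
  travel:
    - [0.0027,0.005,0.002]
    - [0.005,0.009,0.003]
    - [0.0068,0.013,0.003]
    - [0.0081,0.0172,0.003]
    - [0.0089,0.0215,0.003]
    - [0.0091,0.026,0.003]
    - [0.0088,0.0303,0.003]
    - [0.008,0.0347,0.003]
  dr:
    - [0,0,7]
    - [0,0,14]
    - [0,0,21]
    - [0,0,28]
    - [0,0,35]
    - [0,0,42]
    - [0,0,49]
    - [0,0,56]

```text
time: 6.97
tool_pos: [0.6, -0.014, 0.0777]
tool_rot: [-3.141, 0.001, -3.123]
contact_force: [0.5, -1.1, 0.4]
opening: 0.0004
grip_force: 0.5
```

```bash
python3 -c "
from h import *
y=4.4-.25-.977
go(orb(y,.027,.024),.078,y)
"
```

```text
travel mm [ 0.7 -0.6 -0.3] dr [-0.   0.1 -0.7] t 6.9667 F [ 0.5 -1.1  0.4] pos [ 0.6    -0.014   0.0777] rot [-3.141e+00  1.000e-03 -3.123e+00]
```

Call:
arm_command:
  fingers: [1,1,1,1,1,1,1,1]
  travel:
    - [0.0027,0.0035,0]
    - [0.005,0.0072,0]
    - [0.0068,0.0113,0]
    - [0.0081,0.0155,0]
    - [0.0089,0.0198,0]
    - [0.0091,0.0242,0]
    - [0.0088,0.0286,0]
    - [0.008,0.033,0]
  dr:
    - [0,0,7]
    - [0,0,14]
    - [0,0,21]
    - [0,0,28]
    - [0,0,35]
    - [0,0,42]
    - [0,0,49]
    - [0,0,56]

```text
time: 7.63
tool_pos: [0.5914, 0.0191, 0.0777]
tool_rot: [3.141, 0.001, 2.183]
contact_force: [-1.6, -0.9, 0.7]
opening: 0.0004
grip_force: 0.5
```

```bash
python3 -c "
from h import *
y=4.4-.25-.977*2
go(orb(y,.027,.024),.078,y)
"
```

```text
travel mm [-0.2 -1.6 -0.4] dr [ 0.1  0.1 -0.7] t 7.6333 F [-1.6 -0.9  0.7] pos [0.5914 0.0191 0.0777] rot [3.141e+00 1.000e-03 2.183e+00]
```

Call:
arm_command:
  fingers: [1,1,1,1,1,1,1,1]
  travel:
    - [0.0027,0.0025,0]
    - [0.005,0.0057,0]
    - [0.0068,0.0098,0]
    - [0.0081,0.014,0]
    - [0.0089,0.0183,0]
    - [0.0091,0.0227,0]
    - [0.0088,0.0271,0]
    - [0.008,0.0315,0]
  dr:
    - [0,0,7]
    - [0,0,14]
    - [0,0,21]
    - [0,0,28]
    - [0,0,35]
    - [0,0,42]
    - [0,0,49]
    - [0,0,56]

```text
time: 8.3
tool_pos: [0.6124, 0.044, 0.0775]
tool_rot: [3.141, -0.0, 1.206]
contact_force: [-1.2, -0.2, 0.4]
opening: 0.0006
grip_force: 0.4
```

```bash
python3 -c "
from h import *
y=4.4-.25-.977*3
go(orb(y,.027,.024),.078,y)
"
```

```text
travel mm [-0.2 -0.  -0.5] dr [ 0.  -0.  -0.7] t 8.3 F [-1.2 -0.2  0.4] pos [0.6124 0.044  0.0775] rot [ 3.141 -0.     1.206]
```

Call:
arm_command:
  fingers: [1,1,1,1,1,1,1,1]
  travel:
    - [0.0027,0.0035,0]
    - [0.005,0.0072,0]
    - [0.0068,0.0113,0]
    - [0.0081,0.0155,0]
    - [0.0089,0.0198,0]
    - [0.0091,0.0242,0]
    - [0.0088,0.0286,0]
    - [0.008,0.033,0]
  dr:
    - [0,0,7]
    - [0,0,14]
    - [0,0,21]
    - [0,0,28]
    - [0,0,35]
    - [0,0,42]
    - [0,0,49]
    - [0,0,56]

```text
time: 8.97
tool_pos: [0.6462, 0.0398, 0.0775]
tool_rot: [-3.141, -0.001, 0.229]
contact_force: [-1.0, 0.8, -0.5]
opening: 0.0001
grip_force: 0.4
```

Call:
arm_command:
  fingers: [1,1,1,1,1]
  travel:
    - [0.0014,0.0017,0]
    - [0.0027,0.0035,0]
    - [0.004,0.0053,0]
    - [0.005,0.0072,0]
    - [0.005,0.0072,0]
  dr:
    - [0,0,3.5]
    - [0,0,7]
    - [0,0,10.5]
    - [0,0,14]
    - [0,0,14]

```text
time: 9.38
tool_pos: [0.6529, 0.0336, 0.0775]
tool_rot: [-3.141, -0.001, -0.013]
contact_force: [-0.5, 0.7, 0.6]
opening: 0.0006
grip_force: 0.2
```

```bash
python3 -c "
from h import *
go(orb(-.1,.027,.022),.078,-.1)
"
```

```text
travel mm [ 1.7  4.2 -0.5] dr [-0.  -0.1  5. ] t 9.3833 F [-0.5  0.7  0.6] pos [0.6529 0.0336 0.0775] rot [-3.141e+00 -1.000e-03 -1.300e-02]
```

Five degrees remain. I'll turn square and push along the tool's y until the force shows the stop.

Call:
arm_command:
  fingers: [1,1,1,1,1]
  travel:
    - [0.001,0.0012,0]
    - [0.0017,0.0025,0]
    - [0.0017,0.0038,0]
    - [0.0017,0.005,0]
    - [0.0017,0.005,0]
  dr:
    - [0,0,2.5]
    - [0,0,5]
    - [0,0,5]
    - [0,0,5]
    - [0,0,5]

```text
time: 9.8
tool_pos: [0.6542, 0.0285, 0.0771]
tool_rot: [-3.141, -0.001, -0.098]
contact_force: [0.4, 0.2, 0.0]
opening: 0.0008
grip_force: 0.4
```

Call:
arm_command:
  fingers: [1,1,1,1]
  travel:
    - [0,0.001,0]
    - [0,0.002,0]
    - [0,0.002,0]
    - [0,0.002,0]
  dr:
    - [0,0,0]
    - [0,0,0]
    - [0,0,0]
    - [0,0,0]

```text
time: 10.13
tool_pos: [0.654, 0.0273, 0.077]
tool_rot: [-3.14, -0.001, -0.1]
contact_force: [2.2, 4.5, 1.3]
opening: 0.0004
grip_force: 2.6
```

Call:
arm_command:
  fingers: [1,1,1,1]
  travel:
    - [0,0.001,0]
    - [0,0.002,0]
    - [0,0.002,0]
    - [0,0.002,0]
  dr:
    - [0,0,0]
    - [0,0,0]
    - [0,0,0]
    - [0,0,0]

```text
time: 10.47
tool_pos: [0.654, 0.0272, 0.077]
tool_rot: [-3.138, -0.001, -0.1]
contact_force: [2.2, 11.9, 2.1]
opening: 0.0009
grip_force: 5.8
```

The fingers no longer move while the force climbs to 12 N, so this is the hard stop. Back away (−y tool), rise, retreat, and look.

Call:
arm_command:
  fingers: [1,1,1,1,1,1,1,1]
  travel:
    - [0,-0.005,0]
    - [0,-0.014,0]
    - [0,-0.02,0]
    - [0,-0.02,-0.03]
    - [0,-0.02,-0.065]
    - [0,-0.02,-0.1]
    - [-0.035,-0.02,-0.11]
    - [-0.07,-0.02,-0.11]
  dr:
    - [0,0,0]
    - [0,0,0]
    - [0,0,0]
    - [0,0,0]
    - [0,0,0]
    - [0,0,0]
    - [0,0,0]
    - [0,0,0]

```text
time: 11.13
tool_pos: [0.5882, 0.0512, 0.1903]
tool_rot: [3.141, -0.009, -0.101]
contact_force: [-0.4, 0.1, -1.0]
opening: 0.0007
grip_force: 0.0
```

Call:
arm_command:
  fingers: [1,1,1,1,1,1]
  travel:
    - [-0.04,0,0]
    - [-0.08,0,0]
    - [-0.12,0,0]
    - [-0.15,0,0]
    - [-0.15,0,0]
    - [-0.15,0,0]
  dr:
    - [0,0,0]
    - [0,0,0]
    - [0,0,0]
    - [0,0,0]
    - [0,0,0]
    - [0,0,0]

```text
time: 11.63
tool_pos: [0.436, 0.0668, 0.1873]
tool_rot: [3.141, -0.001, -0.1]
contact_force: [0.9, -0.6, 0.7]
opening: 0.0006
grip_force: 0.0
```

```bash
python3 - <<'E'
from cell import *
import cv2,numpy as np
c=read_camera("scene");d=read_camera("top")
r=lambda x,f:cv2.resize(x,None,fx=f,fy=f,interpolation=cv2.INTER_CUBIC)
cv2.imwrite("pics/s4.png",np.hstack([r(c["color"][180:260,235:315],5),r(d["color"][165:245,240:320],5)]))
E
```

```text
(no output)
```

View pics/s4.png

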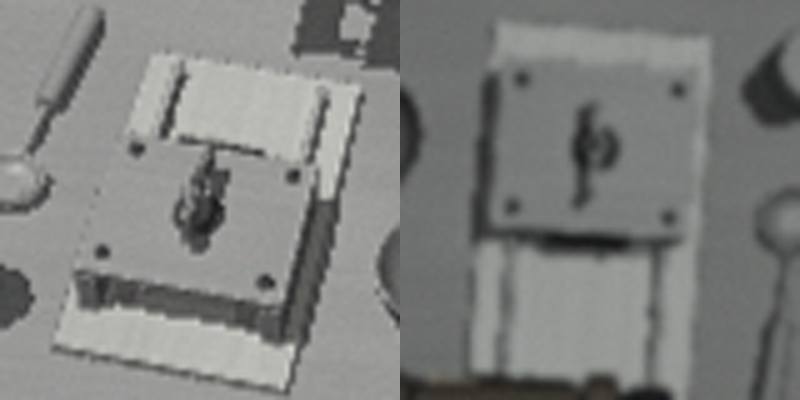

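The wing now lies along the slicer's x axis in the right view, (590,105) to (582,205), and it is at the stop. The cassette is still home, the spoon, jar and bowl haven't moved, and the arm is clear.

```bash
python3 -c "
from cell import *
print(hand_in())"
```

```text
the job is handed in; nothing more can be done
None
```

The cassette was pushed fully home, then the wing screw was turned clockwise to its stop in one continuous sweep of the closed fingertips. I handed the job in at about 12 s with the arm clear and the items around the slicer where they were; the judge's result was not shown.

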